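Swing in the filter and set the iris lever on a microscope light unit

ROBOT

A 6-joint arm with a two-finger parallel gripper is mounted at the origin on the work surface. World frame = base frame: x ahead of the robot, y to its left, z up, the work surface at z = 0. Lengths are in m, angles in rad, forces in N, time in s.
With the tool pointing down it reaches from about 0.225 to 0.875 m from the base axis. Payload 3.4 kg.
Tool frame: the origin (TCP) lies midway between the tips of the shut fingers; the grasp point (between the pads) lies behind it (manip.grip_point_offset is the z of the grasp point in the tool frame, in m); z points along the fingers, x is the direction in which the jaws open and shut, and the axes are right-handed (so a half turn about z gives the same grasp; the last joint's range is limited). The gripper opens to 85 mm and grips with 20 to 120 N. Pads are 22 mm wide; open, the fingers measure 114 mm over their backs; the gripper's body (76 mm by 85 mm) begins 54 mm behind the grasp point. The pads swing forward as they close: fully open they stand 13 mm farther back than shut.
Start: joints at [-1.457, 0.276, 1.505, -0, 1.361, -0.121], TCP at [0.134, -0.559, 0.231] pointing down, gripper open.
Joint ranges: [-2.89, 2.89], [-0.75, 2.08], [0.22, 2.7], [-1.18, 4.32], [0.11, 2.71], [-2.7, 2.7]. Speed limits (rad/s): [2.57, 2.57, 3.14, 3.14, 3.14, 3.14].

INTERFACE

Orientations are given as a unit quaternion [w, x, y, z].
In Python, from rig import manip, eyes, recognise, regions_of, mark_of gives the robot as it stands.
- The arm moves only by the shell command python3 -m inch 'ROWS' [FORCE]. ROWS is JSON, a list of rows, each a list of 5 numbers: the gripper command: -1 is shut, 1 is fully open, values between are in proportion, then the shift along the tool's x, y, z in mm, then the turn about the tool's z in degrees. A call has 1 to 20 rows; each row shifts and turns the pose as measured when the row begins, along the tool's axes as they then stand; what a row does not reach is not made up. A row lasts 1/12 s, in which the tool goes at most 41.7 mm and 7.16 degrees, less where a joint would pass 70% of its speed; a pose out of reach is approached as far as the arm can. A call with a gripper value outside its range is refused whole. The fingers move at their own pace and stop on an object; FORCE is the grip in N (left out, the last holds). Time passes only in rows, so rows that do not move let the fingers close. It gives the time, the measured TCP pose, the force and the opening at its end, in the units of the state.
- manip.get_state(): the state, without advancing time (a new reading comes with each control period).
- eyes.get_image(name): name is "side" or "top" or "wrist"; returns a dict with "frame" (384x512x3 uint8, red, green, blue), "K" (3x3 intrinsics, pixels), "rvec" (rotation vector, rad) and "tvec" (3), from world to camera coordinates, as OpenCV has them; the wrist camera has in their place "mount" (4x4, takes a point from camera to tool coordinates, whose origin is the TCP and whose axes are the tool frame's). Camera axes: x right, y down, z forward; pixel columns grow to the right and rows downward; lengths in m; the calibration is good to about 2 mm. A picture is of the moment at which its call begins: read the wrist's pose just before it. There is no depth.
- manip.sign_off(): hands the job in, once; it reports no verdict.
Trained networks look in a picture, given as the dict that the camera call returned (one of the last four; its "shot" number tells which), for a name from the list of things; names that differ only in an ending like _2 or _b are one class to them, and where a whole thing is asked for, a point or a joint stands for the part that bears it (a point fixed in the world has none). Each returns a list of dicts, best first, with "confidence" (0 to 1); they miss things now and then, are a little off and sometimes report something else, mostly with a low value. They report only what shows in the picture. A call takes as long as a camera call.
- recognise(picture, target): "bbox" ([left, top, width, height] in pixels, round what is visible of it).
- regions_of(picture, target): "mask" (384x512 bool, what is visible of it) and "bbox" ([left, top, width, height] in pixels, round what is visible of it).
- mark_of(picture, target): "point" ([row, column] in pixels: a listed point, or the origin of a listed thing).
The state is a dict: "clock": time; "qpos": joint angles; "qd": joint speeds; "effort": joint torques, N m; "position": TCP position; "ee_rot": TCP orientation; "contact_force": force on the tool from outside, world axes, zero at the start; "moment": the same for the moment, N m; "width": finger opening in m.
Only numpy, scipy, OpenCV 4.12 (cv2) and the standard library are available. Lean on these libraries where they do the work, as an engineer would, in place of code of your own. Each camera call takes 0.05 s, during which the arm holds its last target.

TASK

Get the microscope's light unit ready: push the swing-in filter by its pin around its pivot, all the way home over the light port, and push the lever of the iris ring around its arc until its pointer is in line with the one long mark on the scale. Push gently with the fingertips or the outside of the fingers only; pinch and lift nothing, and leave the objective, the dropper bottle and the slide box where they stand. Finish with the hand clear of everything.

Things in the scene. Friction and masses are not known exactly. Their poses are not given: they have to be found in the camera images.
- unit: White light unit fixed to the bench: a low block with cut corners, 230 (x) x 210 (y) x 55 mm high, with a lamp house 115 x 75 mm and 88 mm high on its +y side, at -112 to 2 mm in x, 105 to 180 mm in y. Origin: centre of its underside; z up. The light port, scale disc and iris ring are centred on its z axis; the lever works on its +x side, the filter on its -x side.
- port_center (a point): Centre of the light port: on the turning axis of the iris ring, at the ring's top face, 77 mm above the bench. The ring is black, ribbed, 91 mm in diameter, from 59 to 77 mm above the bench, with a white disc in the middle.
- long_mark (a point): Middle of the scale's one long mark: a dark radial bar 20 x 4 mm, 78 to 98 mm from the ring's axis, on the white band of a fixed grey disc (200 mm across, top 58 mm above the bench). The other marks are 7 x 2 mm, every 15 degrees, five on either side. Its x axis points radially outward. The disc is clamped differently each time: mark 0.05 to 0.75 rad clockwise (from above) of the unit's +x.
- lever_post (a point): Top centre of the upright black post on the iris lever: 10 mm in diameter, 70 mm from the ring's axis, standing free from 75 to 104 mm above the bench. The flat radial lever arm below it is 10 mm wide, its top 75 mm above the bench, ending 77 mm from the axis. The point's x axis points radially outward. Push the post sideways, along the arc.
- lever_tip (a point): End of the pointer at the outer end of the lever: a black finger 4 mm wide, 86 mm from the ring's axis, 71 mm above the bench. Set right, it lies above the long mark, which shows beyond it.
- ring (a joint): Angle of the iris ring and lever about the vertical axis, rad: 0 = lever along the unit's +x, positive = counter-clockwise seen from above, stops at -1.05 and +1.05. It starts at 0.25 to 0.95. Friction (about 1.5 N at the post) keeps it where it is left; there is no spring.
- filter_pivot (a point): On the vertical pivot axis of the filter arm, at the unit's corner (80 mm to -x and 75 mm to +y of the ring's axis), 91 mm above the bench.
- filter_pin (a point): Centre of the top of the upright pin on the filter arm: round, 10 mm in diameter, 70 mm from the pivot axis, standing free from 90 to 119 mm above the bench (the arm below it is 12 mm wide, its top 90 mm above the bench). Push the pin sideways, along its arc about the pivot.
- filter_lens (a point): Centre of the filter glass at the end of the arm, 110 mm from the pivot axis, in a round black mount 58 mm in diameter and 6 mm thick, top 91 mm above the bench. Home, it lies over the light port; it starts swung out over the unit's -x side.
- filter (a joint): Angle of the filter arm about its pivot, rad: 0 = swung fully out, 1.1 = home over the light port, against its stop; it grows counter-clockwise seen from above. It starts at 0 to 0.25. Friction (about 1.2 N at the pin) keeps it where it is left; there is no spring.
- objective: Bystander: dark metal microscope objective standing on the bench on the unit's +y side, 32 mm in diameter, 49 mm tall. Origin: centre of its underside.
- dropper: Bystander: small amber dropper bottle with a black cap standing on the bench on the unit's -y side, 32 mm in diameter, 75 mm tall. Origin: centre of its underside.
- slidebox: Bystander: closed grey and white slide box on the bench on the unit's -y side, 85 x 34 x 34 mm. Origin: centre of its underside.

How it is judged:
By the outcome, as a careful person would: the job done as asked, in the order asked, and still so for the second after the job is handed in, with the robot touching nothing.
It also fails if it takes over 64 s, if anything falls off the work surface, if the arm or the gripper's body presses on something with over 40 N, if the wrist force passes 120 N, or if a joint passes its speed limit or range.

## Working session

There is one attempt and no reset: what is moved stays moved. The work goes in short steps, Python scripts to look and compute and a shell command to move; the robot and the scene stay as the last step left them, time stands still between calls to the robot, and variables do not carry over. Pictures are saved under pics/ and viewed, and the job is handed in when it is done.

```bash
ls; mkdir -p pics
cat > h.py <<'E'
import numpy as np, cv2
from rig import manip, eyes, recognise, regions_of, mark_of
def save(im,n,scale=1.5):
    f=cv2.cvtColor(im["frame"],cv2.COLOR_RGB2BGR); cv2.imwrite(f"pics/{n}.png",cv2.resize(f,None,fx=scale,fy=scale))
def ray(im,rc):
    K=np.array(im["K"]);R=cv2.Rodrigues(np.array(im["rvec"],float))[0];t=np.array(im["tvec"],float).ravel()
    d=R.T@np.linalg.inv(K)@np.array([rc[1],rc[0],1.]);c=-R.T@t
    return c,d/np.linalg.norm(d)
def atz(im,rc,z):
    c,d=ray(im,rc);return c+d*(z-c[2])/d[2]
def proj(im,p):
    q=cv2.projectPoints(np.array(p,float).reshape(-1,1,3),np.array(im["rvec"],float),np.array(im["tvec"],float),np.array(im["K"],float),None)[0].reshape(-1,2)
    return q
E
python3 - <<'E'
from h import *
s=manip.get_state();print({k:np.round(v,3) for k,v in s.items()}, manip.grip_point_offset)
Z=dict(port_center=.077,long_mark=.058,lever_post=.104,lever_tip=.071,filter_pivot=.091,filter_pin=.119,filter_lens=.091,objective=0,dropper=0,slidebox=0,unit=0)
for n in("top","side"):
    im=eyes.get_image(n);save(im,n+"0")
    for k,z in Z.items():
        r=mark_of(im,k)
        for q in r[:2]: print(n,k,np.round(q["point"],1),round(q["confidence"],2),np.round(atz(im,q["point"],z),4))
E
```

```text
pics
{'clock': np.float64(0.0), 'qpos': array([-1.457,  0.277,  1.506,  0.   ,  1.361, -0.121]), 'qd': array([ 0.001, -0.001,  0.   ,  0.001,  0.001,  0.   ]), 'effort': array([-3.0000e-03, -4.1678e+01, -2.4581e+01, -1.0000e-03,  1.1000e-02,
        0.0000e+00]), 'position': array([ 0.134, -0.559,  0.23 ]), 'ee_rot': array([-0.001,  0.785, -0.619, -0.001]), 'contact_force': array([ 0.686, -0.554, -0.074]), 'moment': array([-0.   , -0.009,  0.022]), 'width': np.float64(0.085)} -0.0187
top port_center [176.3 250.1] 0.93 [0.6231 0.0247 0.077 ]
top long_mark [150.7 270.5] 0.82 [ 0.6921 -0.0209  0.058 ]
top long_mark [169.5 181.2] 0.64 [0.6394 0.1877 0.058 ]
top lever_post [158.1 229. ] 0.79 [0.6567 0.0724 0.104 ]
top lever_post [153.2 271.9] 0.16 [ 0.6711 -0.023   0.104 ]
top lever_tip [154.1 224.3] 0.92 [0.6761 0.087  0.071 ]
top filter_pivot [219.5 221. ] 0.65 [0.5203 0.0843 0.091 ]
top filter_pin [164.5 179.8] 0.71 [0.6343 0.1773 0.119 ]
top filter_pin [219.3 252.2] 0.59 [0.5193 0.0155 0.119 ]
top filter_lens [221.  267.1] 0.89 [ 0.5201 -0.0165  0.091 ]
top objective [166.4 185. ] 0.7
[... 242 characters left out ...]
 ]
side port_center [200.8 250.2] 0.61 [0.6141 0.0245 0.077 ]
side long_mark [189.7 226.8] 0.86 [ 0.6881 -0.0208  0.058 ]
side long_mark [200.5 251.8] 0.17 [ 0.6224 -0.0028  0.058 ]
side lever_post [199.5 217. ] 0.55 [0.6584 0.079  0.104 ]
side filter_pivot [224.4 283.4] 0.73 [0.5223 0.0893 0.091 ]
side filter_pin [189.2 296.6] 0.68 [0.5233 0.0128 0.119 ]
side filter_lens [194.4 305.2] 0.92 [ 0.5139 -0.0168  0.091 ]
side objective [281.6 191.2] 0.94 [0.6582 0.1969 0.    ]
side dropper [185.  243.3] 0.58 [ 0.7004 -0.1332  0.    ]
side slidebox [182.8 285.9] 0.72 [ 0.6073 -0.1803  0.    ]
side unit [228.5 248.1] 0.92 [0.623  0.0183 0.    ]
side unit [202.8 252.5] 0.53 [ 0.6506 -0.0718  0.    ]
```

View pics/top0.png

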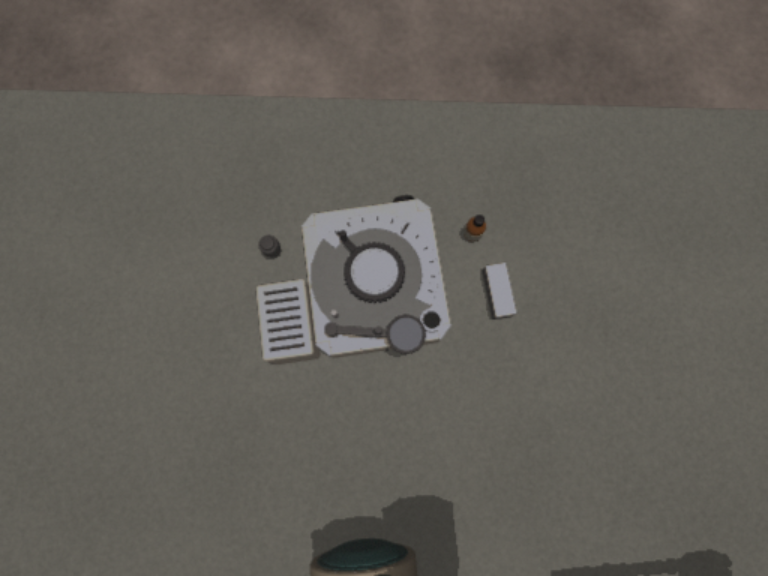

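View pics/side0.png

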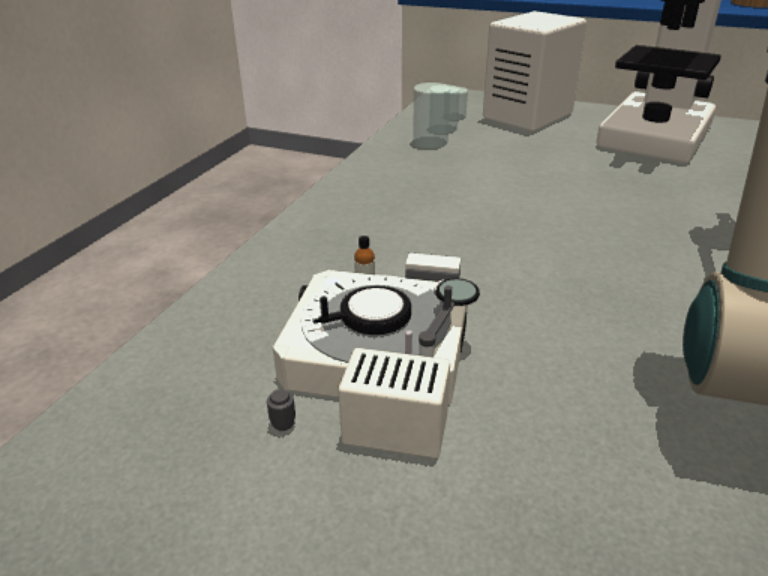

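The top view shows the lever at (340,235) in the scaled picture, the long mark at about (405,228), the filter swung out with its lens at (405,333) and its pin at (378,331), and the lamp house at bottom left. The networks' marks match this. I'll fit a model to both views, then take a closer wrist view.

```bash
cat >> h.py <<'E'
def rotz(a): return np.array([np.cos(a),np.sin(a)])
def model(p):
    cx,cy,yaw,ring,mark,fil=p; c=np.array([cx,cy]); R=np.array([[np.cos(yaw),-np.sin(yaw)],[np.sin(yaw),np.cos(yaw)]])
    pv=np.array([-.08,.075]); f0=np.arctan2(-.075,.08)-1.1
    L={'port_center':([0,0],.077),'long_mark':(.088*rotz(mark),.058),'lever_post':(.07*rotz(ring),.104),'lever_tip':(.086*rotz(ring),.071),
     'filter_pivot':(pv,.091),'filter_pin':(pv+.07*rotz(f0+fil),.119),'filter_lens':(pv+.11*rotz(f0+fil),.091)}
    return {k:np.append(c+R@np.array(v[0]),v[1]) for k,v in L.items()}
def fit(obs,x0):
    from scipy.optimize import least_squares
    # obs list of (im,name,rc)
    def res(x):
        m=model(x);return np.concatenate([(proj(im,m[n])[0]-np.array([rc[1],rc[0]])) for im,n,rc in obs])
    r=least_squares(res,x0,loss='soft_l1'); return r.x,res(r.x).reshape(-1,2)
def wristpose(im,s):
    w,x,y,z=s["ee_rot"]
    from scipy.spatial.transform import Rotation as Ro
    T=np.eye(4);T[:3,:3]=Ro.from_quat([x,y,z,w]).as_matrix();T[:3,3]=s["position"]
    W=np.linalg.inv(T@np.array(im["mount"])); im=dict(im)
    im["rvec"]=cv2.Rodrigues(W[:3,:3])[0];im["tvec"]=W[:3,3]; return im
def getobs(im,raw=None,names=None,minc=.5,x=None,tol=8):
    o=[]
    for n in names or ['port_center','long_mark','lever_post','lever_tip','filter_pivot','filter_pin','filter_lens']:
        r=mark_of(raw if raw is not None else im,n)
        for q in r:
            if q["confidence"]<minc: continue
            if x is not None:
                e=proj(im,model(x)[n])[0]-np.array(q["point"])[::-1]
                if np.hypot(*e)>tol: continue
            o.append((im,n,q["point"]));break
    return o
E
python3 - <<'E'
from h import *
x0=[.619,.0247,.16,.8,-.7,.1]; o=[]
for n in("top","side"):
    im=eyes.get_image(n); o+=getobs(im,x=x0,tol=12)
x,r=fit(o,x0);print(np.round(x,4));
for a,b in zip(o,r):print(a[1],np.round(b,1))
for k,v in model(x).items():print(k,np.round(v,4))
print(np.round(eyes.get_image("wrist")["mount"],3),eyes.get_image("wrist")["K"])
E
```

```text
[ 0.6101  0.0252  0.1467  0.6022 -0.6671  0.13  ]
port_center [0.6 4.3]
long_mark [-0.9 -2.2]
lever_post [-0.3  0.5]
lever_tip [1.6 1.2]
filter_pivot [ 0.2 -0.2]
filter_pin [-1.8 -0.1]
filter_lens [1.6 1.4]
port_center [-1.8  0.1]
long_mark [ 1.1 -2.2]
lever_post [-0.1 -2.4]
lever_tip [-3.   1.7]
filter_pivot [ 1.  -0.8]
filter_pin [-0.4  1.2]
filter_lens [-0.9  0.5]
port_center [0.6101 0.0252 0.077 ]
long_mark [ 0.6865 -0.0186  0.058 ]
lever_post [0.6614 0.0729 0.104 ]
lever_tip [0.6731 0.0837 0.071 ]
filter_pivot [0.52   0.0877 0.091 ]
filter_pin [0.5196 0.0177 0.119 ]
filter_lens [ 0.5194 -0.0223  0.091 ]
[[ 1.     0.001 -0.     0.001]
 [-0.001  0.945  0.326 -0.085]
 [ 0.    -0.326  0.945 -0.142]
 [ 0.     0.     0.     1.   ]] [[268.20363196   0.         252.74338263]
 [  0.         268.20363196 192.18048325]
 [  0.           0.           1.        ]]
```

```bash
python3 -m inch '[[-1,-22,-28,-3,0],[-1,-22,-28,-3,0],[-1,-22,-28,-3,0],[-1,-22,-28,-3,0],[-1,-22,-28,-3,0],[-1,-22,-28,-3,0],[-1,-22,-28,-3,0],[-1,-22,-28,-3,0],[-1,-22,-28,-3,0],[-1,-22,-28,-3,0],[-1,-22,-28,-3,0],[-1,-22,-28,-3,0],[-1,-22,-28,-3,0],[-1,-22,-28,-3,0],[-1,-22,-28,-3,0],[-1,-22,-28,-3,0],[-1,-22,-28,-3,0],[-1,-22,-28,-3,0],[-1,-22,-28,-3,0],[-1,0,0,0,0]]' 20
python3 - <<'E'
from h import *
x0=[0.6101 , 0.0252 , 0.1467 , 0.6022 ,-0.6671 , 0.13  ]
s=manip.get_state();raw=eyes.get_image("wrist");im=wristpose(raw,s)
o=getobs(im,raw,x=x0,tol=40)
x,r=fit(o,x0);print(np.round(x,4));
for a,b in zip(o,r):print(a[1],np.round(a[2],1),np.round(b,1))
f=dict(raw);f["frame"]=raw["frame"].copy()
for k,v in model(x).items():
    print(k,np.round(v,4)); q=proj(im,v)[0]; cv2.circle(f["frame"],(int(round(q[0])),int(round(q[1]))),3,(255,0,0),1)
save(f,"w1")
E
```

```text
clock: 3.77
position: [0.5738, -0.0077, 0.2897]
ee_rot: [-0.001, 0.783, -0.623, 0.005]
contact_force: [2.0, -0.4, 0.8]
width: 0.0002
[ 0.615   0.0287  0.2002  0.5268 -0.7605  0.0649]
port_center [128.1 229.2] [1.5 2.7]
long_mark [ 79.2 280.3] [-1.6  1.2]
lever_post [ 78.5 198.7] [-0.9 -0.7]
lever_tip [ 68.  195.8] [ 0.1 -0.3]
filter_pivot [191.8 169.5] [ 4.3 -0.5]
filter_pin [212.2 222.3] [ 0.6 -1.3]
filter_lens [209.1 254.9] [-1.5  0.4]
port_center [0.615  0.0287 0.077 ]
long_mark [ 0.6895 -0.0181  0.058 ]
lever_post [0.6673 0.0752 0.104 ]
lever_tip [0.6792 0.0859 0.071 ]
filter_pivot [0.5217 0.0863 0.091 ]
filter_pin [0.5204 0.0163 0.119 ]
filter_lens [ 0.5198 -0.0237  0.091 ]
```

View pics/w1.png

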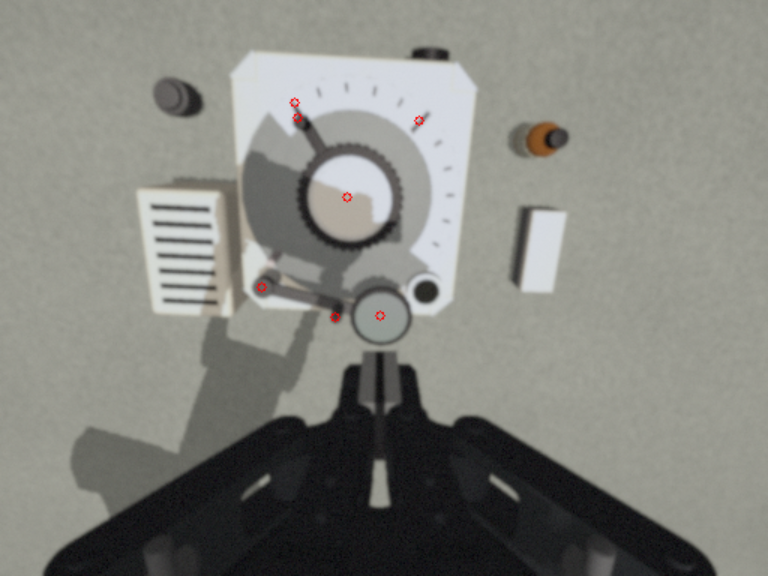

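The wrist view (scaled) shows the pivot at (262,287), pin at (335,312), lens at (380,316), lever at (300,120) and long mark at (420,121). The model fits. Next I go behind the pin, on the robot's side, turn square to it, and lower the shut fingers.

```bash
python3 -m inch '[[-1,-15,29,0,6.5],[-1,-13,30,0,6.5],[-1,0,0,0,0]]'; python3 -c "
from h import *
s=manip.get_state();print(s['position'],s['ee_rot'])"
```

```text
clock: 4.42
position: [0.5042, 0.0016, 0.2877]
ee_rot: [-0.002, -0.699, 0.715, -0.004]
contact_force: [0.7, -0.8, -0.2]
width: -0.0005
[0.50418997 0.00155876 0.28771772] [-0.0019719  -0.6986273   0.7154699  -0.00433936]
```

```bash
python3 -m inch '[[-1,-15,30,0,0],[-1,0,0,30,0],[-1,0,0,35,0],[-1,0,0,35,0],[-1,0,0,30,0],[-1,0,0,20,0],[-1,0,0,0,0]]'
python3 - <<'E'
from h import *
print(manip.get_state()['position'])
im=eyes.get_image("side");save(im,"s2")
f=cv2.resize(im["frame"][150:290,170:350],None,fx=4,fy=4);im["frame"]=f;save(im,"s2c",1)
E
```

```text
clock: 5.0
position: [0.4746, 0.0112, 0.1384]
ee_rot: [0.003, -0.697, 0.717, -0.011]
contact_force: [-1.1, 0.2, -0.8]
width: -0.0001
[0.47462799 0.01116766 0.13837169]
```

View pics/s2c.png

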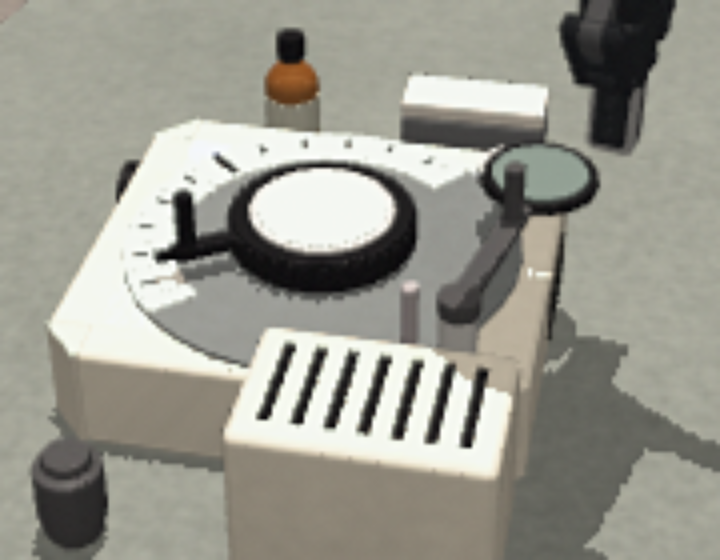

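The side view shows the fingers behind the pin and still high, with nothing touched. I'll lower another 38 mm.

```bash
python3 -m inch '[[-1,-6,0,15,0],[-1,0,0,15,0],[-1,0,0,8,0],[-1,0,0,4,0],[-1,0,0,0,0]]'
python3 - <<'E'
from h import *
print(manip.get_state()['position'])
im=eyes.get_image("side")
f=cv2.resize(im["frame"][150:290,170:350],None,fx=4,fy=4);im["frame"]=f;save(im,"s3c",1)
E
```

```text
clock: 5.47
position: [0.4835, 0.0139, 0.1042]
ee_rot: [0.008, -0.696, 0.718, -0.018]
contact_force: [-0.4, -0.2, -0.3]
width: 0.0001
[0.48346601 0.01390696 0.10420754]
```

View pics/s3c.png

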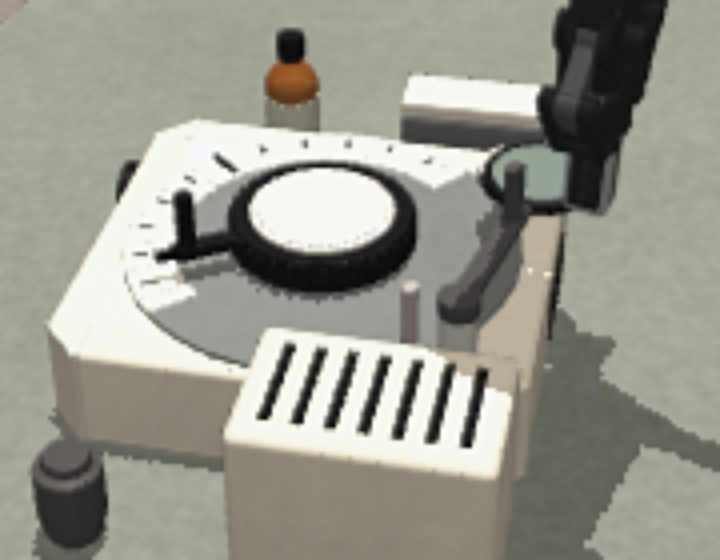

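```bash
cat >> h.py <<'E'
from scipy.spatial.transform import Rotation as Ro
def info():
    s=manip.get_state();w,x,y,z=s["ee_rot"];R=Ro.from_quat([x,y,z,w]).as_matrix()
    print("t",round(s["clock"],2),"pos",np.round(s["position"]*1000 if isinstance(s["position"],np.ndarray) else np.array(s["position"])*1000,1),"F",np.round(s["contact_force"],1),"heading(-y)",round(np.degrees(np.arctan2(-R[1,1],-R[0,1])),1),"tilt",np.round(np.degrees(R[:2,2]),1))
    return s,R
def togo(target,heading=None):
    s,R=info();d=R.T@(np.array(target)-np.array(s["position"]))
    print("  tool shift mm",np.round(d*1000,1),end=" ")
    if heading is not None:
        h=np.degrees(np.arctan2(-R[1,1],-R[0,1]));print("turn",round(-((heading-h+180)%360-180),1),end="")
    print()
E
cat > fil.py <<'E'
from h import *
import sys
pv=np.array([.521,.087])
phi=[float(a) for a in sys.argv[1:]]
for p in phi:
    u=rotz(np.radians(p));t=rotz(np.radians(p+90));togo(np.append(pv+.07*u-.016*t,.100),p+90)
E
python3 fil.py -91 -80 -70 -60 -50 -40 -33
```

```text
t 5.52 pos [483.9  13.9 104.7] F [0.9 0.2 0.4] heading(-y) -1.8 tilt [ 2.2 -0.8]
  tool shift mm [ -4.1 -19.6   5.4] turn -0.8
t 5.52 pos [483.9  13.9 104.7] F [0.9 0.2 0.4] heading(-y) -1.8 tilt [ 2.2 -0.8]
  tool shift mm [ -2.5 -33.2   6. ] turn -11.8
t 5.52 pos [483.9  13.9 104.7] F [0.9 0.2 0.4] heading(-y) -1.8 tilt [ 2.2 -0.8]
  tool shift mm [ -3.4 -45.7   6.4] turn -21.8
t 5.52 pos [483.9  13.9 104.7] F [0.9 0.2 0.4] heading(-y) -1.8 tilt [ 2.2 -0.8]
  tool shift mm [ -6.4 -57.8   6.9] turn -31.8
t 5.52 pos [483.9  13.9 104.7] F [0.9 0.2 0.4] heading(-y) -1.8 tilt [ 2.2 -0.8]
  tool shift mm [-11.5 -69.3   7.2] turn -41.8
t 5.52 pos [483.9  13.9 104.7] F [0.9 0.2 0.4] heading(-y) -1.8 tilt [ 2.2 -0.8]
  tool shift mm [-18.5 -79.7   7.5] turn -51.8
t 5.52 pos [483.9  13.9 104.7] F [0.9 0.2 0.4] heading(-y) -1.8 tilt [ 2.2 -0.8]
  tool shift mm [-24.4 -86.1   7.7] turn -58.8
```

Approach contact slowly.

```bash
python3 -m inch '[[-1,-2,-5,3,0],[-1,-1,-5,2,0],[-1,-1,-5,1,0],[-1,0,-5,0,0],[-1,0,-5,0,0],[-1,0,-5,0,-3],[-1,0,0,0,0]]'; python3 fil.py -85 -80 -70
```

```text
clock: 6.1
position: [0.518, 0.0167, 0.102]
ee_rot: [-0.008, 0.715, -0.699, 0.019]
contact_force: [0.1, -0.5, 0.0]
width: -0.0
t 6.1 pos [518.   16.7 102. ] F [ 0.1 -0.5  0. ] heading(-y) 1.3 tilt [ 2.3 -0.9]
  tool shift mm [0.6 6.9 1.7] turn -3.7
t 6.1 pos [518.   16.7 102. ] F [ 0.1 -0.5  0. ] heading(-y) 1.3 tilt [ 2.3 -0.9]
  tool shift mm [1.4 0.7 2. ] turn -8.7
t 6.1 pos [518.   16.7 102. ] F [ 0.1 -0.5  0. ] heading(-y) 1.3 tilt [ 2.3 -0.9]
  tool shift mm [  1.2 -11.8   2.5] turn -18.7
```

```bash
cat > look.py <<'E'
from h import *
import sys
n,tag=sys.argv[1],sys.argv[2]
im=eyes.get_image(n);f=im["frame"]
if n=="side": f=f[150:290,170:350]
if n=="top": f=f[120:250,150:330]
save({"frame":cv2.resize(f,None,fx=(4 if n!="wrist" else 1.5),fy=(4 if n!="wrist" else 1.5),interpolation=cv2.INTER_CUBIC)},tag,1)
E
python3 look.py side s4; python3 look.py wrist w4
```

```text
(no output)
```

View pics/s4.png

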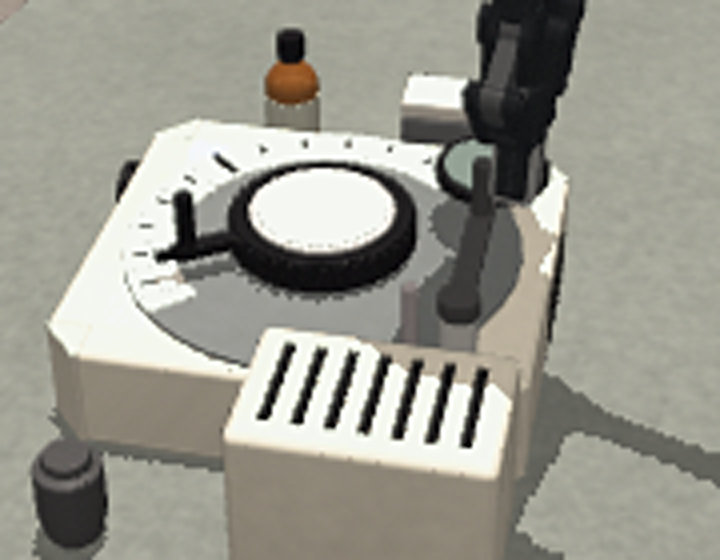

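View pics/w4.png

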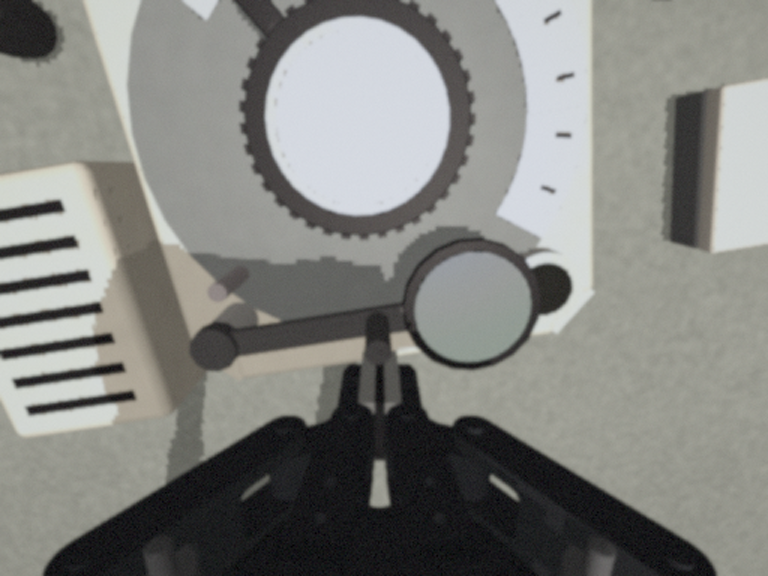

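The fingers meet the pin squarely and the filter has begun to turn. I'll continue along the arc.

```bash
python3 -m inch '[[-1,1,-5,1,-6],[-1,1,-6,0.5,-5],[-1,1,-6,0.5,-5],[-1,1,-5,0.3,-5],[-1,0,0,0,0]]'; python3 fil.py -65 -60 -50 -40; python3 look.py wrist w5
```

```text
clock: 6.62
position: [0.5377, 0.017, 0.1009]
ee_rot: [-0.004, 0.833, -0.553, 0.019]
contact_force: [0.1, 0.2, 0.2]
width: -0.0002
t 6.62 pos [537.7  17.  100.9] F [0.1 0.2 0.2] heading(-y) 22.9 tilt [ 2.  -0.8]
  tool shift mm [-0.5  1.6  0.8] turn -2.1
t 6.62 pos [537.7  17.  100.9] F [0.1 0.2 0.2] heading(-y) 22.9 tilt [ 2.  -0.8]
  tool shift mm [ 0.4 -4.6  1. ] turn -7.1
t 6.62 pos [537.7  17.  100.9] F [0.1 0.2 0.2] heading(-y) 22.9 tilt [ 2.  -0.8]
  tool shift mm [  0.6 -17.1   1.4] turn -17.1
t 6.62 pos [537.7  17.  100.9] F [0.1 0.2 0.2] heading(-y) 22.9 tilt [ 2.  -0.8]
  tool shift mm [ -1.4 -29.4   1.6] turn -27.1
```

View pics/w5.png

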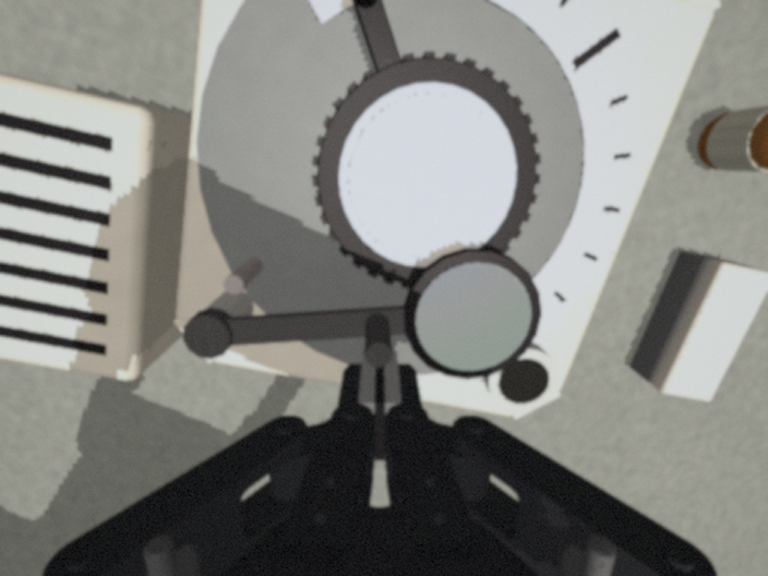

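Tracking well: the pin at (378,340) is centred on the fingers and the lens is nearing the ring. On to about -40°.

```bash
python3 -m inch '[[-1,1,-5,0.5,-6],[-1,1,-5,0.5,-5],[-1,1,-5,0.5,-5],[-1,1,-5,0.3,-5],[-1,0,0,0,0]]'; python3 fil.py -45 -40 -33; python3 look.py wrist w6
```

```text
clock: 7.08
position: [0.5546, 0.0225, 0.1003]
ee_rot: [0.001, 0.92, -0.392, 0.019]
contact_force: [-0.5, 1.3, -0.0]
width: 0.0001
t 7.08 pos [554.6  22.5 100.3] F [-0.5  1.3 -0. ] heading(-y) 43.9 tilt [ 1.9 -1. ]
  tool shift mm [ 0.5 -5.8  0.4] turn -1.1
t 7.08 pos [554.6  22.5 100.3] F [-0.5  1.3 -0. ] heading(-y) 43.9 tilt [ 1.9 -1. ]
  tool shift mm [  1.5 -12.    0.5] turn -6.1
t 7.08 pos [554.6  22.5 100.3] F [-0.5  1.3 -0. ] heading(-y) 43.9 tilt [ 1.9 -1. ]
  tool shift mm [  2.  -20.7   0.6] turn -13.1
```

View pics/w6.png

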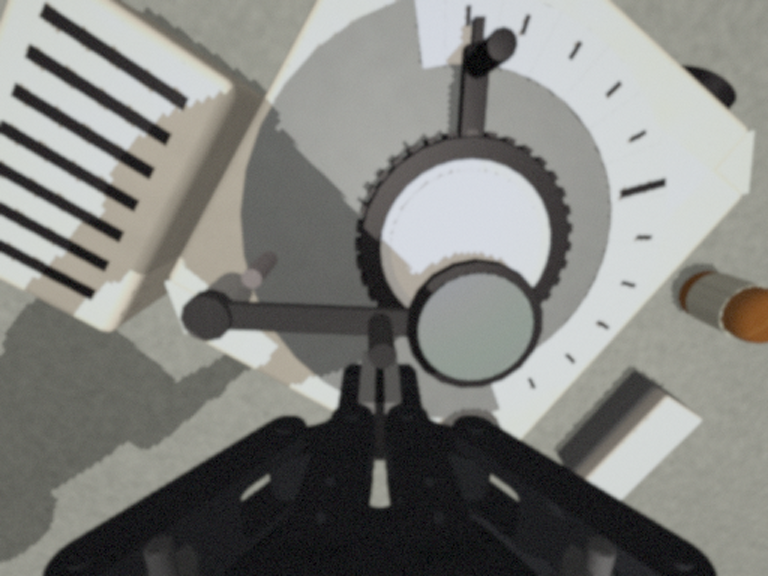

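```bash
python3 -m inch '[[-1,1,-5,0.3,-4],[-1,1,-5,0.2,-4],[-1,1,-4,0.1,-4],[-1,0,0,0,0]]'; python3 fil.py -40 -36 -33; python3 look.py wrist w7
```

```text
clock: 7.47
position: [0.5643, 0.0293, 0.1002]
ee_rot: [0.005, 0.954, -0.298, 0.018]
contact_force: [0.0, -0.2, 0.3]
width: 0.0
t 7.47 pos [564.3  29.3 100.2] F [ 0.  -0.2  0.3] heading(-y) 55.3 tilt [ 1.9 -1.1]
  tool shift mm [-0.3 -0.4  0.2] turn 5.3
t 7.47 pos [564.3  29.3 100.2] F [ 0.  -0.2  0.3] heading(-y) 55.3 tilt [ 1.9 -1.1]
  tool shift mm [ 1.1 -5.2  0.3] turn 1.3
t 7.47 pos [564.3  29.3 100.2] F [ 0.  -0.2  0.3] heading(-y) 55.3 tilt [ 1.9 -1.1]
  tool shift mm [ 2.  -8.9  0.3] turn -1.7
```

View pics/w7.png

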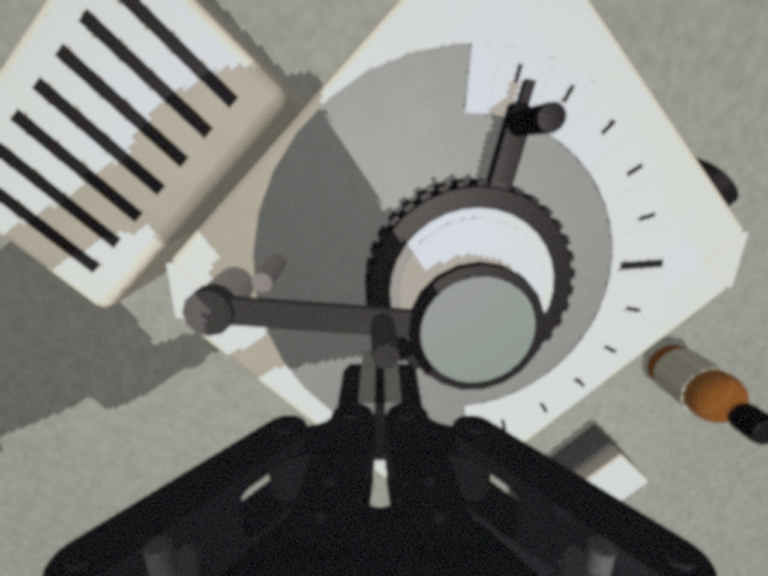

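```bash
python3 -m inch '[[-1,1,-4,0.2,-1],[-1,1,-4,0.2,-1],[-1,0,-3,0,0],[-1,0,0,0,0]]'; python3 fil.py -33; python3 look.py wrist w8
```

```text
clock: 7.85
position: [0.5699, 0.0361, 0.1]
ee_rot: [0.007, 0.959, -0.284, 0.017]
contact_force: [-0.0, -2.1, 1.2]
width: 0.0004
t 7.85 pos [569.9  36.1 100. ] F [-0.  -2.1  1.2] heading(-y) 56.9 tilt [ 1.7 -1.3]
  tool shift mm [ 1.2 -0.   0.1] turn -0.1
```

View pics/w8.png

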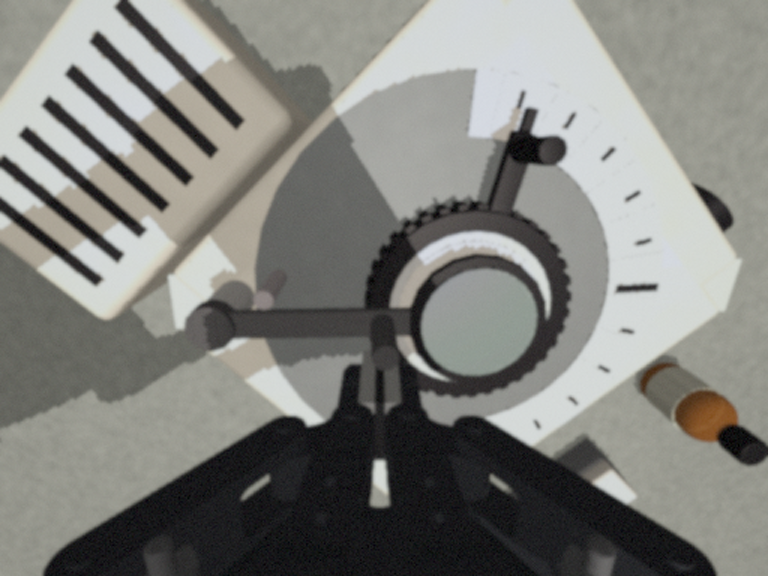

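```bash
for i in 1; do python3 -m inch '[[-1,0,-2,0,0],[-1,0,-2,0,0],[-1,0,0,0,0]]'; done; python3 fil.py -33
```

```text
clock: 8.15
position: [0.5698, 0.0358, 0.1001]
ee_rot: [0.011, 0.959, -0.284, 0.016]
contact_force: [0.4, -0.3, 0.4]
width: 0.0002
t 8.15 pos [569.8  35.8 100.1] F [ 0.4 -0.3  0.4] heading(-y) 57.0 tilt [ 1.4 -1.7]
  tool shift mm [ 1.2 -0.3  0.1] turn -0.0
```

```bash
python3 -m inch '[[-1,0,-2,0,0],[-1,0,-2,0,0]]'; python3 fil.py -33; python3 look.py wrist w9
```

```text
clock: 8.32
position: [0.57, 0.0361, 0.1001]
ee_rot: [0.014, 0.959, -0.284, 0.015]
contact_force: [-3.4, -8.7, 4.4]
width: -0.0
t 8.32 pos [570.   36.1 100.1] F [-3.4 -8.7  4.4] heading(-y) 57.0 tilt [ 1.1 -2. ]
  tool shift mm [1.2 0.  0.1] turn -0.0
```

View pics/w9.png

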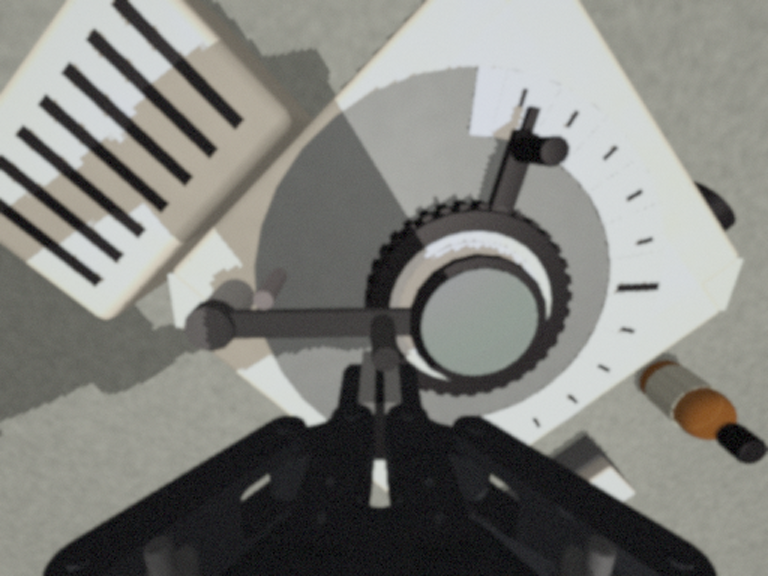

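The force rose to about 10 N with no further motion, so the filter is on its stop, and the fitted home angle agrees. I'll back off, rise and re-measure.

```bash
python3 -m inch '[[-1,0,6,0,0],[-1,0,12,0,0],[-1,0,12,0,0],[-1,0,0,-15,0],[-1,0,0,-30,0],[-1,0,0,-35,0],[-1,0,0,-35,0],[-1,0,0,-30,0],[-1,0,0,-20,0],[-1,0,0,0,0],[-1,0,0,0,0]]'; python3 -c "
from h import *
togo([.60,-.02,.27],10)"
```

```text
clock: 9.28
position: [0.5447, 0.0135, 0.27]
ee_rot: [0.009, 0.958, -0.287, 0.012]
contact_force: [-0.1, -0.4, -1.1]
width: -0.0001
t 9.28 pos [544.7  13.5 270. ] F [-0.1 -0.4 -1.1] heading(-y) 56.6 tilt [ 1.  -1.4]
  tool shift mm [64.6 -2.5  1.9] turn 46.6
```

```bash
python3 -m inch '[[-1,10,0,0,7],[-1,10,0,0,7],[-1,8,0,0,7],[-1,8,-5,0,7],[-1,6,-8,0,7],[-1,4,-10,0,6],[-1,0,0,0,0],[-1,0,0,0,0]]'
cat > meas.py <<'E'
from h import *
import sys
x0=[float(a) for a in sys.argv[2:]] or [.613,.027,.18,.55,-.72,1.1]
o=[]
for n in("top","side"):
    im=eyes.get_image(n); o+=getobs(im,x=x0,tol=12)
s,R=info();raw=eyes.get_image("wrist");im=wristpose(raw,s)
ow=getobs(im,raw,x=x0,tol=60)
for nm,oo in(("wrist",ow),("all",o+ow+ow)):
    x,r=fit(oo,x0);print(nm,np.round(x,4))
    for a,b in zip(oo,r):
        if nm=="wrist":print("  ",a[1],np.round(a[2],1),np.round(b,1))
for k,v in model(x).items():print(k,np.round(v,4))
save(raw,sys.argv[1])
E
python3 meas.py w10
```

```text
clock: 9.95
position: [0.5892, -0.0118, 0.2577]
ee_rot: [0.008, 0.789, -0.614, 0.005]
contact_force: [-0.4, 0.4, 0.4]
width: 0.0002
t 10.75 pos [590.2 -11.7 259.8] F [-0.1  0.4 -0. ] heading(-y) 14.1 tilt [ 0.1 -1.1]
wrist [ 0.613   0.0282  0.1661  0.5683 -0.7308  1.1001]
   port_center [142.5 219.3] [2.2 3.3]
   long_mark [ 92.5 274.4] [-0.2  0.2]
   lever_post [ 91.3 185.7] [-0.5 -1. ]
   lever_tip [ 78.1 184. ] [-0.1 -0.3]
   filter_pivot [207.1 157.2] [0.1 0. ]
   filter_pin [176.8 192.1] [-0.1 -0.2]
   filter_lens [147.4 220.6] [0.  0.2]
all [ 0.613   0.028   0.1609  0.5763 -0.7249  1.1059]
port_center [0.613 0.028 0.077]
long_mark [ 0.6873 -0.0191  0.058 ]
lever_post [0.6648 0.075  0.104 ]
lever_tip [0.6766 0.0858 0.071 ]
filter_pivot [0.522  0.0892 0.091 ]
filter_pin [0.5803 0.0505 0.119 ]
filter_lens [0.6136 0.0283 0.091 ]
```

View pics/w10.png

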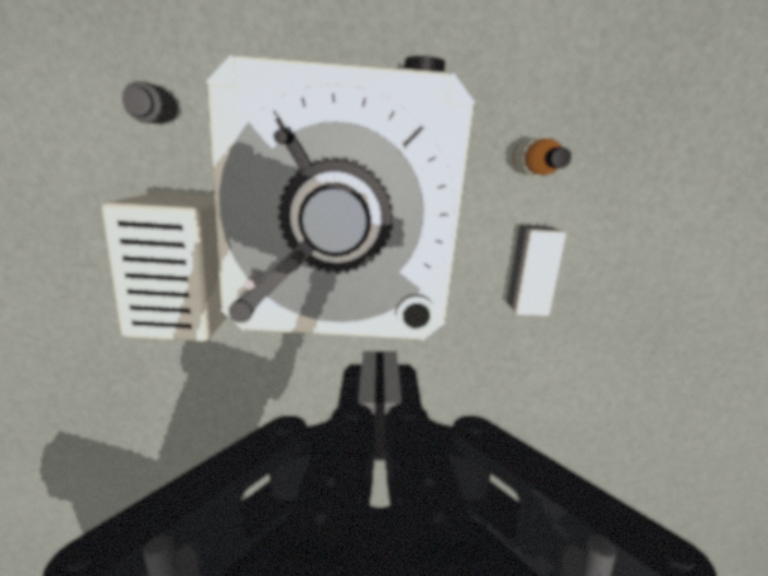

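```bash
cat > lev.py <<'E'
from h import *
import sys
c=np.array([.613,.028]);d=float(sys.argv[1]);z=float(sys.argv[2])
for p in map(float,sys.argv[3:]):
    u=rotz(np.radians(p));t=rotz(np.radians(p-90));togo(np.append(c+.07*u-d*t,z),p)
E
python3 lev.py .032 .16 42; python3 lev.py .032 .086 42
```

```text
t 11.15 pos [590.2 -11.7 259.7] F [-0.6  0.2 -0.5] heading(-y) 14.1 tilt [ 0.1 -1.1]
  tool shift mm [-95.8 -78.9  97.7] turn -27.9
t 11.15 pos [590.2 -11.7 259.7] F [-0.6  0.2 -0.5] heading(-y) 14.1 tilt [ 0.1 -1.1]
  tool shift mm [-97.3 -79.1 171.7] turn -27.9
```

```bash
python3 -m inch '[[-1,-20,-16,0,0],[-1,-25,-20,0,0],[-1,-25,-20,0,0],[-1,-20,-16,0,0],[-1,0,0,20,-7],[-1,0,0,25,-7],[-1,0,0,25,-7],[-1,0,0,15,-7],[-1,0,0,0,0],[-1,0,0,0,0]]';python3 lev.py .032 .16 42; python3 lev.py .032 .086 42
```

```text
clock: 11.98
position: [0.6431, 0.0967, 0.171]
ee_rot: [0.007, 0.915, -0.403, 0.008]
contact_force: [0.8, 0.6, 0.6]
width: 0.0004
t 11.98 pos [643.1  96.7 171. ] F [0.8 0.6 0.6] heading(-y) 42.5 tilt [ 0.5 -1.1]
  tool shift mm [-1.3 -1.8 11. ] turn 0.5
t 11.98 pos [643.1  96.7 171. ] F [0.8 0.6 0.6] heading(-y) 42.5 tilt [ 0.5 -1.1]
  tool shift mm [-2.7 -2.3 85. ] turn 0.5
```

```bash
python3 -m inch '[[-1,-2,-1,15,0],[-1,-1,-1,20,0],[-1,0,0,20,0],[-1,0,0,15,0],[-1,0,0,8,0],[-1,0,0,3,0],[-1,0,0,0,0]]';python3 lev.py .0125 .086 42; python3 look.py wrist w11;python3 look.py side s11
```

```text
clock: 12.57
position: [0.6505, 0.0983, 0.0973]
ee_rot: [0.003, 0.911, -0.412, 0.015]
contact_force: [-0.2, 0.2, 0.8]
width: 0.0004
t 12.57 pos [650.5  98.3  97.3] F [-0.2  0.2  0.8] heading(-y) 41.4 tilt [ 1.4 -1.1]
  tool shift mm [14.4  4.8 11.7] turn -0.6
```

View pics/w11.png

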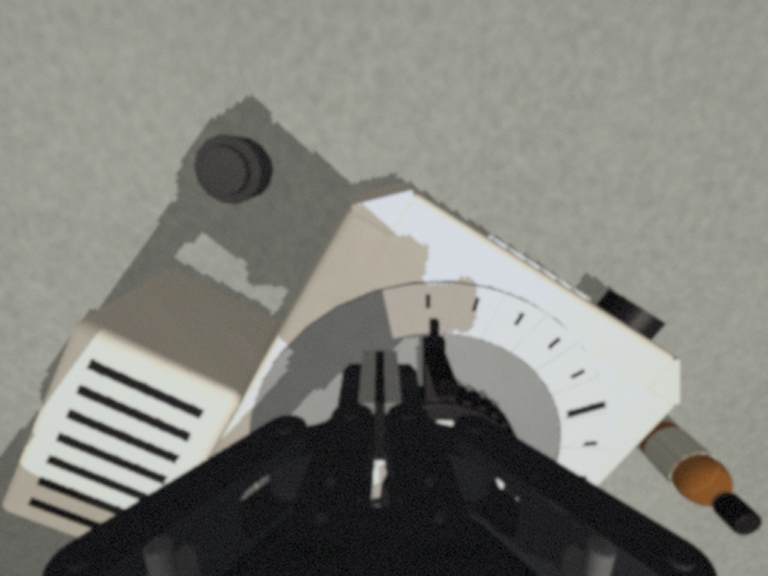

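View pics/s11.png

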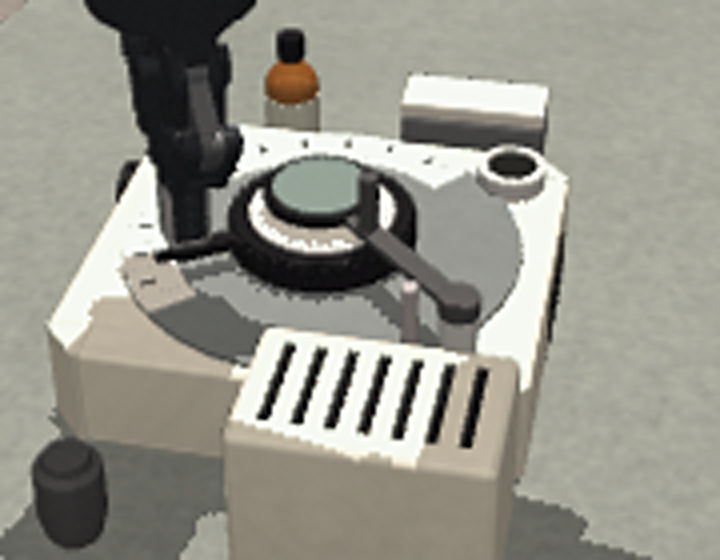

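The fingers stand beside the post on its counter-clockwise side, clear of the ring, and the side view shows the filter home. I'll lower and approach.

```bash
python3 -m inch '[[-1,0,3,6,0],[-1,2,2,4,0],[-1,4,0,2,0],[-1,4,0,0,0],[-1,0,0,0,0]]';python3 lev.py .0125 .086 42 36 30
```

```text
clock: 13.08
position: [0.6562, 0.0872, 0.0891]
ee_rot: [0.001, 0.911, -0.412, 0.018]
contact_force: [0.2, 0.1, 0.3]
width: -0.0002
t 13.08 pos [656.2  87.2  89.1] F [0.2 0.1 0.3] heading(-y) 41.3 tilt [ 1.9 -1. ]
  tool shift mm [2.5 1.7 3.1] turn -0.7
t 13.08 pos [656.2  87.2  89.1] F [0.2 0.1 0.3] heading(-y) 41.3 tilt [ 1.9 -1. ]
  tool shift mm [9.9 0.7 3.4] turn 5.3
t 13.08 pos [656.2  87.2  89.1] F [0.2 0.1 0.3] heading(-y) 41.3 tilt [ 1.9 -1. ]
  tool shift mm [17.4  0.5  3.7] turn 11.3
```

```bash
python3 -m inch '[[-1,4,1,1,0],[-1,6,0,1,5],[-1,6,-0.7,0.7,5],[-1,6,-0.7,0.3,5],[-1,6,-0.7,0.3,5],[-1,0,0,0,0]]';python3 lev.py .0125 .086 20 10; python3 look.py wrist w12
```

```text
clock: 13.58
position: [0.6748, 0.0649, 0.0878]
ee_rot: [-0.004, 0.821, -0.571, 0.018]
contact_force: [-0.4, 0.3, -0.4]
width: 0.0002
t 13.58 pos [674.8  64.9  87.8] F [-0.4  0.3 -0.4] heading(-y) 20.4 tilt [ 1.9 -0.8]
  tool shift mm [1.  0.7 1.8] turn 0.4
t 13.58 pos [674.8  64.9  87.8] F [-0.4  0.3 -0.4] heading(-y) 20.4 tilt [ 1.9 -0.8]
  tool shift mm [13.4 -0.3  2.2] turn 10.4
```

View pics/w12.png

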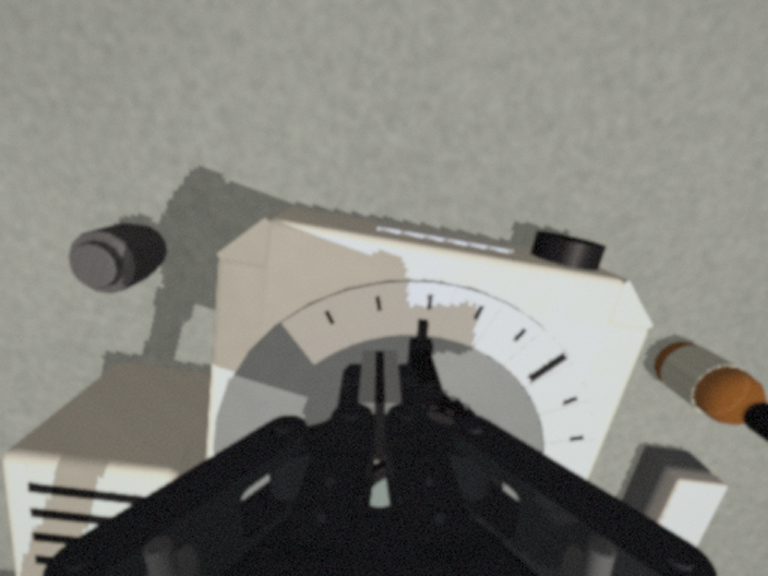

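The lever is moving: the pointer at (422,325) has gone from the first tick to between the third and fourth, and the long mark is at (548,367). Carry on.

```bash
python3 -m inch '[[-1,5,0,1,5],[-1,6,-0.7,1,5],[-1,6,-0.7,0.5,5],[-1,6,-0.7,0.3,5],[-1,5,-0.5,0.3,5],[-1,0,0,0,0]]';python3 lev.py .0125 .086 0 -10; python3 look.py wrist w13
```

```text
clock: 14.13
position: [0.6847, 0.0403, 0.0869]
ee_rot: [0.011, -0.677, 0.736, -0.017]
contact_force: [-0.6, 0.9, 0.2]
width: -0.0001
t 14.13 pos [684.7  40.3  86.9] F [-0.6  0.9  0.2] heading(-y) -4.7 tilt [ 2.3 -0.5]
  tool shift mm [-0.1  1.8  0.8] turn -4.7
t 14.13 pos [684.7  40.3  86.9] F [-0.6  0.9  0.2] heading(-y) -4.7 tilt [ 2.3 -0.5]
  tool shift mm [12.1 -0.4  1. ] turn 5.3
```

View pics/w13.png

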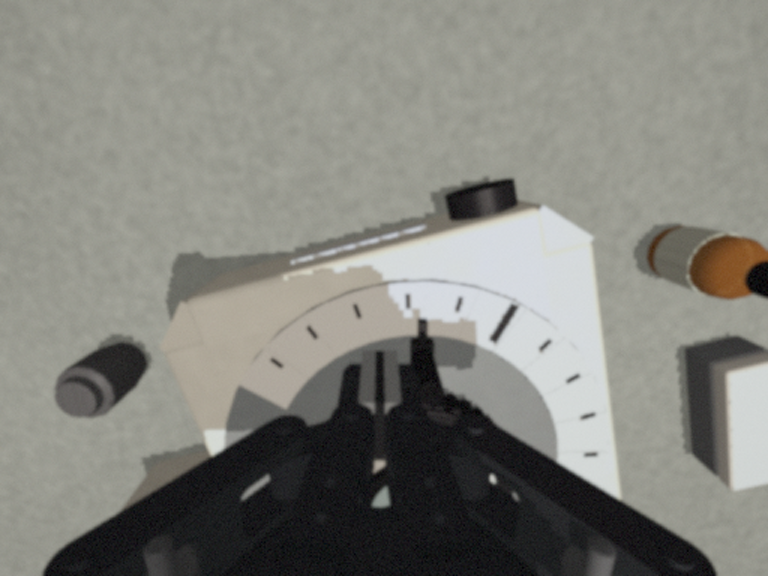

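```bash
python3 -m inch '[[-1,5,1,1,3],[-1,6,-0.5,0.5,5],[-1,6,-0.7,0.5,5],[-1,4,-0.5,0.3,4],[-1,0,0,0,0]]';python3 lev.py .0125 .086 -20 -25 -32.4; python3 look.py wrist w14
```

```text
clock: 14.6
position: [0.6848, 0.0222, 0.0865]
ee_rot: [0.018, -0.565, 0.825, -0.017]
contact_force: [0.8, -0.5, 0.0]
width: -0.0
t 14.6 pos [684.8  22.2  86.5] F [ 0.8 -0.5  0. ] heading(-y) -21.2 tilt [ 2.8 -0.4]
  tool shift mm [ 6.6 -0.7  0.4] turn -1.2
t 14.6 pos [684.8  22.2  86.5] F [ 0.8 -0.5  0. ] heading(-y) -21.2 tilt [ 2.8 -0.4]
  tool shift mm [12.7 -1.6  0.4] turn 3.8
t 14.6 pos [684.8  22.2  86.5] F [ 0.8 -0.5  0. ] heading(-y) -21.2 tilt [ 2.8 -0.4]
  tool shift mm [21.9 -2.   0.3] turn 11.2
```

View pics/w14.png

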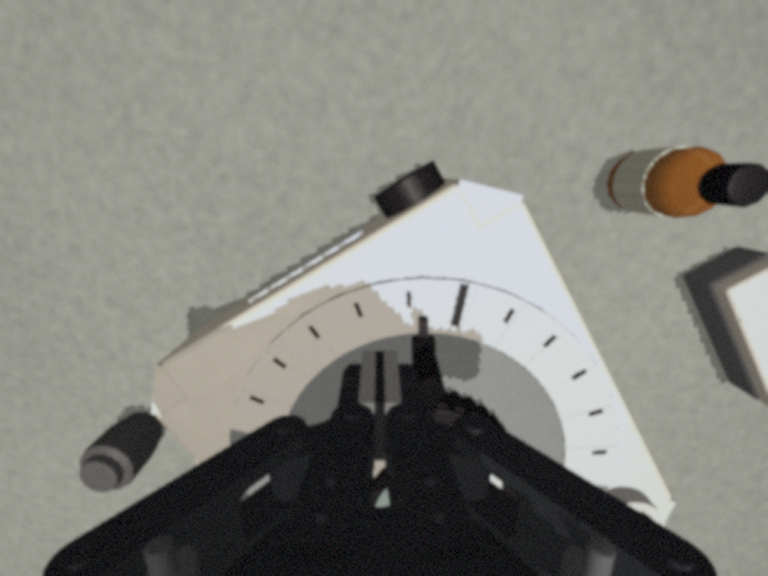

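```bash
python3 -m inch '[[-1,4,0,0.5,3],[-1,4,-0.3,0.3,3],[-1,3,-0.3,0.2,3],[-1,0,0,0,0]]';python3 lev.py .0125 .086 -25 -32.4
cat > ang.py <<'E'
from h import *
import sys
c=np.array([.613,.028])
def do(n):
    s=manip.get_state();raw=eyes.get_image(n);im=wristpose(raw,s) if n=="wrist" else raw
    A={}
    for k,z in(("lever_tip",.071),("lever_post",.104),("long_mark",.058)):
        for q in mark_of(raw,k)[:2]:
            p=atz(im,q["point"],z)[:2]-c
            A.setdefault(k,p);print(n,k,np.round(q["point"],1),round(q["confidence"],2),"ang",round(np.degrees(np.arctan2(p[1],p[0])),2),"r",round(np.hypot(*p)*1000,1))
    return raw
for n in ("wrist","top","side"):
    r=do(n)
    if n=="wrist":save(r,sys.argv[1])
E
python3 ang.py w15
```

```text
clock: 14.98
position: [0.6833, 0.0139, 0.0864]
ee_rot: [0.022, -0.504, 0.863, -0.016]
contact_force: [0.2, 0.1, 0.2]
width: 0.0
t 14.98 pos [683.3  13.9  86.4] F [0.2 0.1 0.2] heading(-y) -29.5 tilt [ 3.1 -0.4]
  tool shift mm [ 4.5 -0.6  0.3] turn -4.5
t 14.98 pos [683.3  13.9  86.4] F [0.2 0.1 0.2] heading(-y) -29.5 tilt [ 3.1 -0.4]
  tool shift mm [13.5 -2.4  0.2] turn 2.9
wrist lever_tip [210.7 282.4] 0.6 ang -27.21 r 87.3
wrist lever_post [259.4 288.7] 0.97 ang -27.6 r 71.5
wrist lever_post [ 98.7 402. ] 0.34 ang -45.93 r 159.8
wrist long_mark [200.4 289.4] 0.89 ang -30.96 r 90.0
top lever_tip [150.  266.5] 0.4 ang -27.2 r 85.7
top long_mark [153.1 270.7] 0.76 ang -34.08 r 88.3
side lever_tip [186.1 224.3] 0.84 ang -28.49 r 87.5
side lever_post [180.1 228. ] 0.61 ang -18.8 r 58.9
side long_mark [190.9 227.3] 0.72 ang -31.95 r 84.9
```

View pics/w15.png

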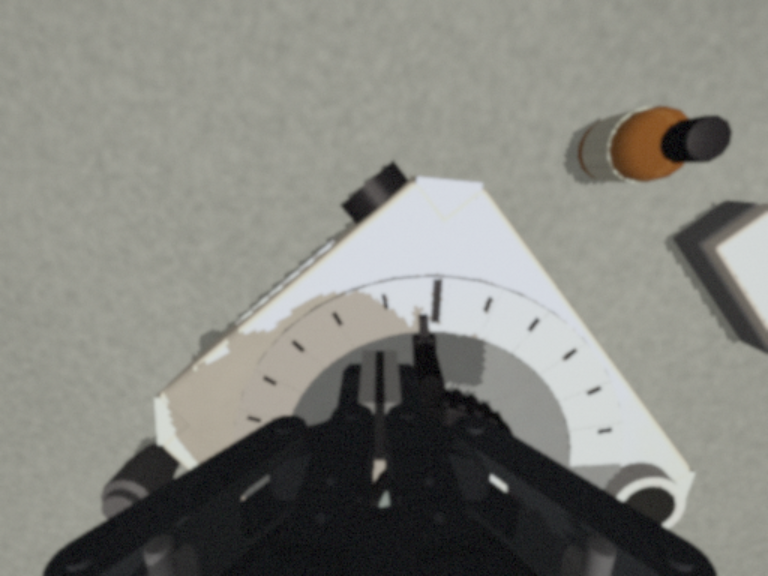

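```bash
python3 -m inch '[[-1,1.5,-0.2,0,1],[-1,1.5,-0.2,0,1],[-1,0,0,0,0]]';python3 ang.py w16
python3 - <<'E'
import cv2
i=cv2.imread('pics/w16.png');cv2.imwrite('pics/w16c.png',cv2.resize(i[250:400,350:550],None,fx=4,fy=4,interpolation=cv2.INTER_CUBIC))
E
```

```text
clock: 15.83
position: [0.6829, 0.0117, 0.0864]
ee_rot: [0.023, -0.486, 0.873, -0.016]
contact_force: [0.2, 1.0, -0.5]
width: 0.0001
wrist lever_tip [208.9 282. ] 0.74 ang -28.89 r 88.4
wrist lever_post [261.2 286.2] 0.81 ang -28.34 r 70.3
top lever_tip [151.  267.6] 0.53 ang -29.51 r 84.8
top lever_tip [194.2 332. ] 0.19 ang -97.34 r 192.7
top lever_post [151.  265.8] 0.48 ang -30.68 r 73.0
top long_mark [152.6 268.9] 0.93 ang -31.32 r 86.9
side lever_tip [186.3 228.8] 0.65 ang -33.32 r 81.0
side lever_tip [191.9 224.8] 0.61 ang -18.42 r 69.8
side lever_post [177.3 227.7] 0.82 ang -25.07 r 67.3
side long_mark [191.8 225.8] 0.56 ang -28.92 r 84.0
```

View pics/w16c.png

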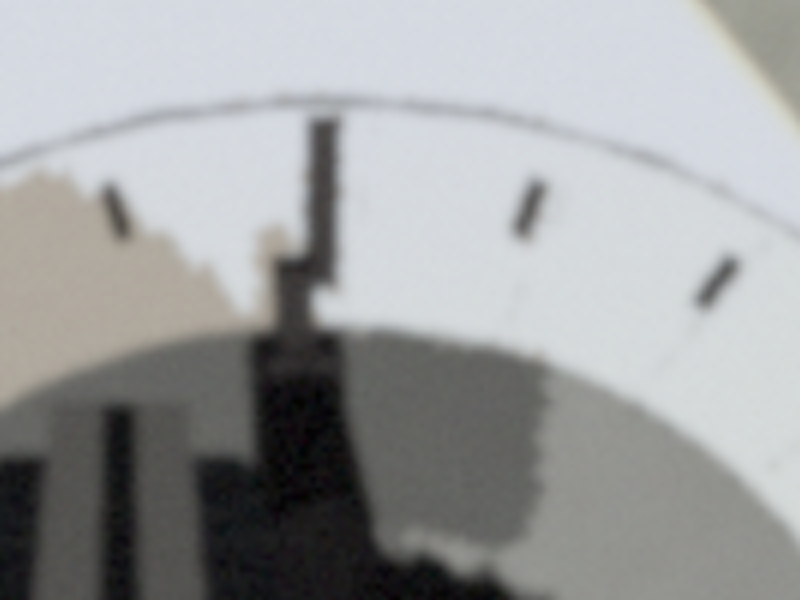

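```bash
cat > px.py <<'E'
from h import *
import sys
# args: x y z triples in crop(250,350,x6)
c=np.array([.613,.028]);s=manip.get_state();im=wristpose(eyes.get_image("wrist"),s)
a=list(map(float,sys.argv[1:]))
for x,y,z in zip(a[::3],a[1::3],a[2::3]):
    p=atz(im,((250+y/4+.0)/1.5,(350+x/4)/1.5),z/1000)[:2]-c
    print(x,y,"ang",round(np.degrees(np.arctan2(p[1],p[0])),2),"r",round(np.hypot(*p)*1000,1))
E
python3 px.py 325 122 58 318 285 58 293 262 71 293 325 71
```

```text
325.0 122.0 ang -31.71 r 99.2
318.0 285.0 ang -31.65 r 79.7
293.0 262.0 ang -28.93 r 87.3
293.0 325.0 ang -28.84 r 80.1
```

```bash
python3 -m inch '[[-1,1.3,-0.2,0,1],[-1,1.3,-0.2,0,1],[-1,0,0,0,0]]';cat > crop.py <<'E'
from h import *
import sys
im=eyes.get_image("wrist");f=cv2.resize(im["frame"],None,fx=1.5,fy=1.5)
save({"frame":cv2.resize(f[250:400,350:550],None,fx=4,fy=4,interpolation=cv2.INTER_CUBIC)},sys.argv[1],1)
E
python3 crop.py w17c
```

```text
clock: 16.73
position: [0.6825, 0.0098, 0.0865]
ee_rot: [0.024, -0.47, 0.882, -0.015]
contact_force: [0.0, 0.9, -0.2]
width: 0.0001
```

View pics/w17c.png

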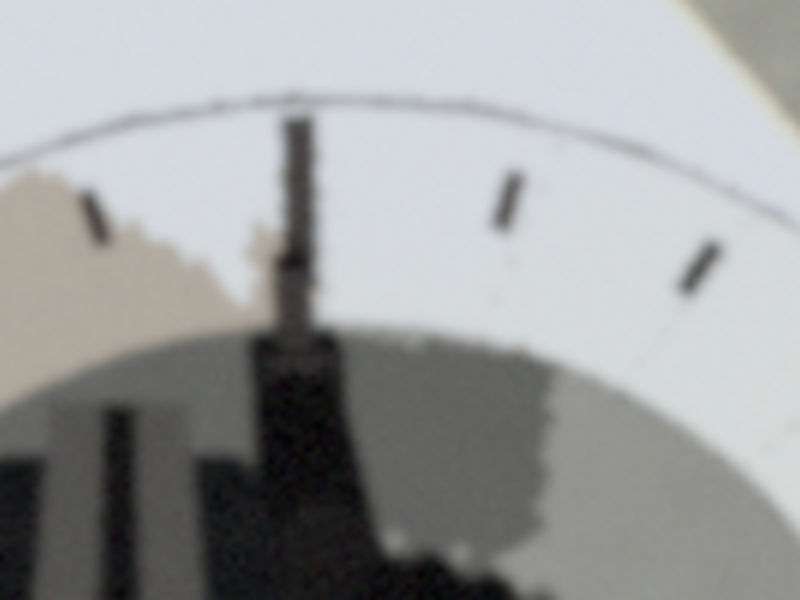

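```bash
python3 px.py 298 120 58 301 240 58 293 262 71 293 325 71
```

```text
298.0 120.0 ang -31.66 r 99.4
301.0 240.0 ang -31.83 r 85.1
293.0 262.0 ang -30.58 r 87.3
293.0 325.0 ang -30.45 r 80.0
```

```bash
python3 -m inch '[[-1,1,-0.2,0,1],[-1,1,-0.2,0,0],[-1,0,0,0,0]]';python3 crop.py w18c
```

```text
clock: 17.08
position: [0.6819, 0.0081, 0.0865]
ee_rot: [0.025, -0.462, 0.887, -0.015]
contact_force: [1.5, 0.4, -1.0]
width: 0.0001
```

View pics/w18c.png

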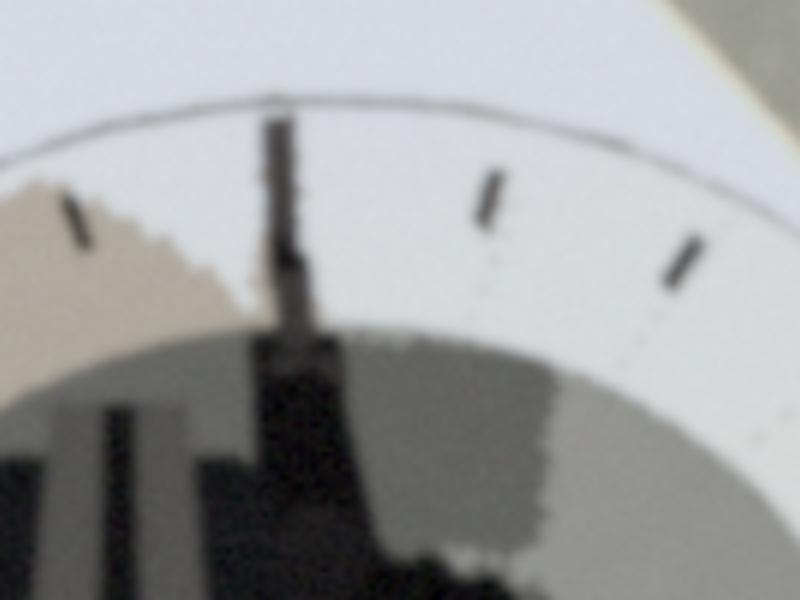

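```bash
python3 px.py 279 120 58 284 240 58 291 262 71 295 325 71
```

```text
279.0 120.0 ang -31.72 r 99.5
284.0 240.0 ang -31.85 r 85.3
291.0 262.0 ang -31.78 r 87.3
295.0 325.0 ang -31.96 r 80.1
```

The computed pointer (-31.8 to -32.0°) and mark (-31.7 to -31.9°) angles coincide. I'll back off and check from above, with the camera in the mark's radial plane so parallax doesn't matter.

```bash
python3 -m inch '[[-1,-4,0,0,0],[-1,-10,0,0,0],[-1,-12,0,0,0],[-1,0,0,-15,0],[-1,0,0,-30,0],[-1,0,0,-35,0],[-1,0,0,-30,0],[-1,0,0,-20,0],[-1,0,0,0,0],[-1,0,0,0,0]]';python3 -c "
from h import *
togo([.613,.028,.22],-31.8)"
```

```text
clock: 18.02
position: [0.6919, 0.0382, 0.2198]
ee_rot: [0.021, -0.463, 0.886, -0.013]
contact_force: [-0.1, -0.7, -0.8]
width: -0.0001
t 18.02 pos [691.9  38.2 219.8] F [-0.1 -0.7 -0.8] heading(-y) -34.8 tilt [ 2.9 -0.2]
  tool shift mm [53.3 58.9 -4.1] turn -3.0
```

```bash
python3 -m inch '[[-1,13,15,-2,-3],[-1,15,16,-1,0],[-1,15,16,0,0],[-1,4,5,0,0],[-1,0,0,0,0],[-1,0,0,0,0]]';python3 -c "
from h import *
togo([.613,.028,.22],-31.8)"; python3 ang.py w19; python3 meas.py w19b .613 .028 .165 -.72 -.72 1.1;  python3 - <<'E'
import sys;sys.path.insert(0,'.')
from h import *
c=np.array([.613,.028]);s=manip.get_state();raw=eyes.get_image("wrist");im=wristpose(raw,s)
q=proj(im,[.687,-.019,.06])[0];x0,y0=int(q[0])-50,max(0,int(q[1])-37);print(x0,y0)
save({"frame":cv2.resize(raw["frame"][y0:y0+75,x0:x0+100],None,fx=8,fy=8,interpolation=cv2.INTER_CUBIC)},"w19c",1)
E
```

```text
clock: 18.52
position: [0.6204, 0.0296, 0.2112]
ee_rot: [0.018, -0.489, 0.872, -0.011]
contact_force: [-0.1, 0.5, 0.4]
width: 0.0001
t 18.52 pos [620.4  29.6 211.2] F [-0.1  0.5  0.4] heading(-y) -31.5 tilt [ 2.4 -0.1]
  tool shift mm [ 5.1  5.1 -9.1] turn 0.3
wrist lever_tip [109.  261.9] 0.64 ang -32.33 r 87.0
wrist lever_post [126.6 262.8] 0.6 ang -33.01 r 71.5
wrist long_mark [103.6 261. ] 0.81 ang -31.75 r 92.5
side lever_tip [185.1 228.1] 0.7 ang -34.15 r 85.9
side lever_post [178.  231.7] 0.63 ang -29.07 r 59.7
side lever_post [191.4 227.3] 0.32 ang 25.75 r 43.6
side long_mark [191.8 226.1] 0.91 ang -29.26 r 83.6
t 19.92 pos [620.4  29.3 212.2] F [ 0.5  0.1 -0.1] heading(-y) -31.5 tilt [ 2.4 -0.1]
wrist [ 0.617   0.0276  0.2069 -0.7645 -0.7716  1.1043]
   port_center [187.  258.2] [-0.1  2.4]
   long_mark [103.9 260. ] [-0.   0.9]
   lever_post [126.4 258.5] [ 0.7 -2. ]
   lever_tip [106.3 260. ] [-0.6  0.3]
   filter_pin [242.8 257.5] [ 0.  -2.7]
   filter_lens [192.8 257.6] [-0.  0.]
all [ 0.6163  0.0277  0.1887 -0.7462 -0.7528  1.1019]
port_center [0.6163 0.0277 0.077 ]
long_mark [ 0.6907 -0.0193  0.058 ]
lever_post [ 0.6757 -0.0093  0.104 ]
lever_tip [ 0.6893 -0.0178  0.071 ]
filter_pivot [0.5236 0.0864 0.091 ]
filter_pin [0.5829 0.0491 0.119 ]
filter_lens [0.6167 0.0277 0.091 ]
211 71
```

View pics/w19.png

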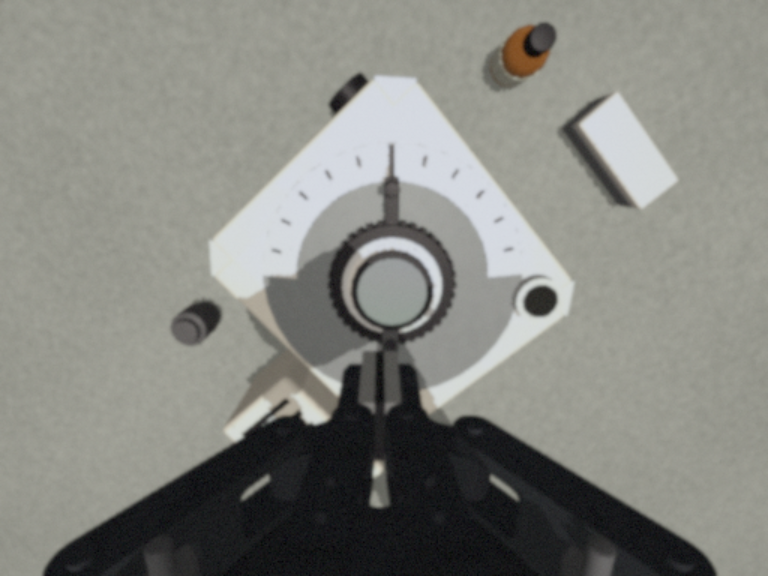

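View pics/w19c.png

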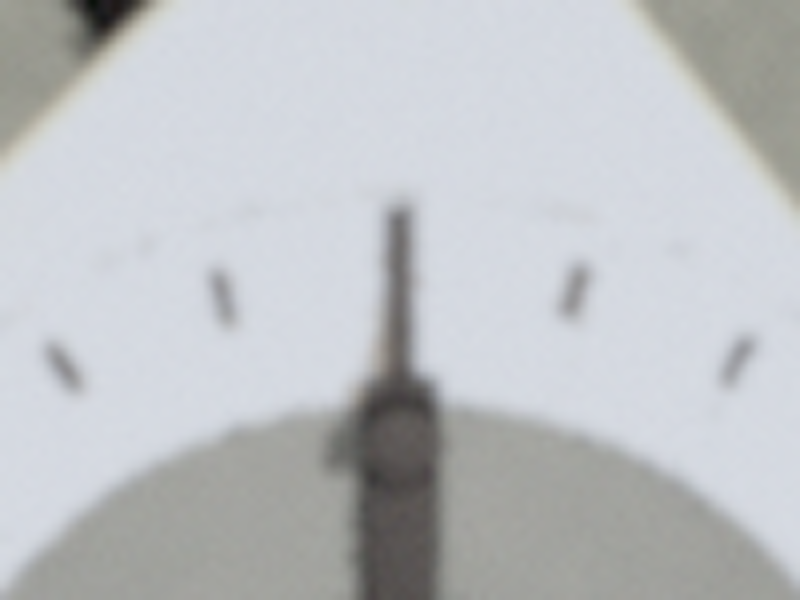

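The pointer and long mark form one straight line at columns 398–400 in the close-up. The filter is over the port, and the bystanders stand where they were. I'll rise a little and sign off.

```bash
python3 -m inch '[[-1,0,0,-20,0],[-1,0,0,-20,0],[-1,0,0,-15,0],[-1,0,0,0,0],[-1,0,0,0,0],[-1,0,0,0,0]]'; python3 -c "
from h import *
info()
im=eyes.get_image('side');save(im,'end')
for k in('objective','dropper','slidebox'):
    print(k,[np.round(atz(im,q['point'],0),3) for q in mark_of(im,k)[:1]])
manip.sign_off()"
```

```text
clock: 20.87
position: [0.617, 0.0295, 0.267]
ee_rot: [0.017, -0.489, 0.872, -0.01]
contact_force: [-0.4, -0.0, 0.2]
width: 0.0002
t 20.87 pos [617.   29.5 267. ] F [-0.4 -0.   0.2] heading(-y) -31.5 tilt [ 2.2 -0.1]
objective [array([0.66 , 0.201, 0.   ])]
dropper [array([ 0.697, -0.123,  0.   ])]
slidebox [array([ 0.602, -0.175,  0.   ])]
the job is handed in; nothing more can be done
```

The filter is home over the light port and the iris pointer is in line with the long mark. I handed the job in at about 21 s with the hand clear of everything.

- **Filter:** I pushed its pin round with the shut fingers until it stopped moving and the force rose to about 10 N. The model fit afterwards put the filter joint at 1.10 rad, which is home.
- **Iris lever:** I pushed the post clockwise with the outside of a finger in small steps. In the close-up taken from above after backing off, pointer and mark make one straight line. The image measurement before backing off put both between about -31.7° and -32.0°.
- **Clearance:** At hand-in the fingertips were about 0.27 m above the bench and the force reading was near zero. I pinched and lifted nothing.
- **Bystanders:** The objective, dropper bottle and slide box look unmoved in the pictures. Their side-camera positions agree with the first reading to about 10 mm, which is within that camera's scatter.
- **What disagreed:** From the side and top cameras, the networks' single readings of the pointer and mark scattered by a few degrees. I relied on the wrist close-ups instead. The networks' last wrist marks for pointer and mark, read as angles, differed by about 0.6°, while the model fit from the same position put them 0.4° apart.

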